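# Clear and open the blue-lidded parts container

### The arm

A 6-joint arm with a two-finger parallel gripper is mounted at the origin on the work surface. World frame = base frame: x ahead of the robot, y to its left, z up, the work surface at z = 0. Lengths are in m, angles in rad, forces in N, time in s.
With the tool pointing down it reaches from about 0.375 to 0.9 m from the base axis. Payload 3.1 kg.
Tool frame: the origin (TCP) lies midway between the tips of the shut fingers; the grasp point (between the pads) lies 19 mm behind it (manip.grasp_offset is the distance from the TCP to the grasp point, in m); z points along the fingers, y is the line along which they close (so a half turn about z gives the same grasp; the last joint's range is limited). The gripper opens to 85 mm and grips with 20 to 120 N. Pads are 22 mm wide; open, the fingers measure 114 mm over their backs; the gripper's body (76 mm by 85 mm) begins 54 mm behind the grasp point. The pads swing forward as they close: fully open they stand 13 mm farther back than shut.
Start: joints at [-1.45, 0.527, 1.433, -0, 1.181, -0.178], TCP at [0.184, -0.597, 0.207] pointing down, gripper open.
Joint ranges: [-3.08, 3.08], [-0.75, 2.2], [0.22, 2.44], [-1.43, 4.57], [0, 2.65], [-2.85, 2.85]. Speed limits (rad/s): [2.79, 2.79, 3.14, 3.14, 3.14, 3.14].

### API

Orientations are given as a unit quaternion [x, y, z, w].
In Python, from station import sensors, cams, order, manip gives the robot as it stands.
- The arm moves only by the tool move_arm, never from a script. Its argument "targets" is a list of rows, each an object of numbers: "dx", "dy", "dz": the shift along the world's x, y, z normalised to -1 to 1, where 1 is 25 mm; "rx", "ry", "rz": the turn, a rotation vector about the world's x, y, z normalised to -1 to 1, where 1 is 30 degrees. A call has exactly 10 rows; each row shifts and turns the commanded pose from where the row before left it; what a row does not reach is not made up. A row lasts 1/8 s, in which the tool goes at most 62.5 mm and 10.7 degrees, less where a joint would pass 70% of its speed; a pose out of reach is approached as far as the arm can. A call with a number of a shift or a turn outside -1 to 1 is refused whole. A call with a gripper value outside its range is refused whole. "claw" is the opening in per cent of the stroke, from 0 (shut) to 100 (fully open), set as the call begins (left out, the last holds). The fingers move at their own pace and stop on an object; "newtons" is the grip in N (left out, the last holds). Time passes only in rows, so rows that do not move let the fingers close, or fill a call up. It gives the time, the measured TCP pose, the force, the opening and the grip force at its end, in the units of the state.
- sensors.sense(): the state, without advancing time (a new reading comes with each control period).
- cams.snapshot(name): name is "scene" or "top" or "wrist"; returns the picture (480x640x3 uint8, red, green, blue); there is no depth.
- cams.camera_model(name): a dict with "fx", "fy", "cx", "cy" (pixels), "extrinsics" (4x4, takes a point from world to camera coordinates). Camera axes: x right, y down, z forward; pixel columns grow to the right and rows downward; lengths in m; the calibration is good to about 2 mm. The wrist camera is an equidistant fisheye: a pixel r from the principal point sees the ray r / f radians off the axis. A picture is of the moment at which its call begins: read the wrist's pose just before it. camera_model takes no time and is no camera call; for the wrist camera it gives the pose at the moment of the call.
- order.sign_off(): hands the job in; it is judged then, once.
The state is a dict: "t": time; "q": joint angles; "qd": joint speeds; "tau": joint torques, N m; "tcp_pos": TCP position; "tool_rot": TCP orientation; "force": force on the tool from outside, world axes, zero at the start; "ft_torque": the same for the moment, N m; "finger_gap": opening from 0.0 (shut) to 1.0 (fully open); "gripper_force": force on a finger pad.
Only numpy, scipy, OpenCV 4.12 (cv2) and the standard library are available. Lean on these libraries where they do the work, as an engineer would, in place of code of your own. Each camera call takes 0.05 s, during which the arm holds its last target. There are 200 camera calls.

### The job

Open the blue-lidded parts container with the fingertips, without gripping, forcing or picking up anything. First push the tub that stands on its lid across, upright, until it stands wholly on the grey lid next to it; then get under the front lip of the blue lid and swing it up and over the top, without flinging it, until it leans back open on its own, and take the hand away. Leave the grey lid shut and the other things on the bench where they are.

Things in the scene. Friction and masses are not known exactly. Their poses are not given: they have to be found in the camera images.
- blue_lid_bin: Grey plastic stacking container with a blue hinged lid, fixed to the bench, 160 mm (x, over its rim) x 210 mm (y, over its rim) x 120 mm high. Origin: centre of its underside, on the bench. Its +x points from its front (lip side, towards the robot) to its hinge side, z up. The flat top of the shut lid is 125.5 mm above the bench. The body below the rim is 150 x 200 mm; the rim stands 5 mm out all round and is 14 mm deep (106 to 120 mm above the bench).
- blue_lid (a joint): Angle of the blue lid: 0 shut (flat), 1.57 upright, 1.92 fully open, where it leans back on its stops. Free light hinge: let go before about 1.57 it falls shut, past that it falls open. About 0.19 kg; a push of 2 N under the lip lifts it.
- blue_lid_hinge (a point): Point on the blue lid's hinge line, mid-length: in the container's frame 80 mm behind the origin (+x) and 120.5 mm up. The hinge line runs along the container's y; the lid opens by turning about +y (front edge up, then back to +x).
- blue_lid_lip (a point): Middle of the front edge of the blue lid's thumb lip, on its underside: 186 mm from the hinge line, when shut 106 mm in front of the container's origin (-x) and 120.5 mm up. The lip is 130 mm long (y), 5 mm thick and stands 26 mm out beyond the rim, open underneath. The lid's underside is flat except for 8 mm deep ribs along both sides (85 mm either side of the middle) and across it 18 mm from the hinge. The axes of the point turn with the lid.
- grey_lid_bin: The same container with a light grey lid, fixed side by side with the first at the same yaw, its origin 215 mm away along the containers' y axis, on the left or the right (5 mm gap between the lids). Origin: centre of its underside, axes as for the other. Flat shut lid, top 125.5 mm above the bench, 160 x 210 mm plus lip.
- grey_lid (a joint): Angle of the grey lid: 0 shut; to be left shut.
- tub: Squat white plastic tub with a blue band and a snap lid, upright, round: foot 86 mm, cap 92 mm across (the cap is the top 12 mm), 62 mm high, about 0.35 kg. It stands on the blue lid and slides on it. Origin: centre of its underside, z up.
- tape_roll: Roll of tan tape lying flat, 100 mm outside, 25 mm high, in front of the containers. Origin: centre of its underside. Leave alone.
- screwdriver: Screwdriver with a yellow handle lying on the bench, 200 mm long, 26 mm thick. Origin: middle of its length at bench height, x along it to the tip. Leave alone.
- red_cap_bottle: White bottle with a blue label and a red cap, 72 mm across, 170 mm high, left of the containers. Origin: centre of its underside. Leave alone.
- spray_can: Red spray can with a black cap, 55 mm across, 190 mm high, right of the containers. Origin: centre of its underside. Leave alone.
- pipe_tee: Grey plastic pipe tee lying on the bench, 80 mm long, 38 mm thick. Origin: under the middle of its run. Leave alone.
- screw_carton: Brown carton 100 x 140 x 70 mm (x, y, z), left rear. Origin: centre of its underside. Leave alone.
Not all that is in view belongs to the job. What is shaped like the tub but pink is not meant.

How it is judged:
By the outcome, as a careful person would: the job done as asked, in the order asked, and still so for the second after the job is handed in, with the robot touching nothing.
It also fails if it takes over 58 s, if anything falls off the work surface, if the arm or the gripper's body presses on something with over 40 N, if the wrist force passes 120 N, or if a joint passes its speed limit or range.

## Working session

There is one attempt and no reset: what is moved stays moved. The work goes in short steps, Python scripts to look and compute and a tool call to move; the robot and the scene stay as the last step left them, time stands still between calls to the robot, and variables do not carry over. Pictures are saved under pics/ and viewed, at most 10 in all, crops included, and the job is handed in when it is done.

Besides the shell and the picture viewer there is one more tool, called as a command line: name --argument value ..., lists and objects as JSON in quotes. move_arm: Moves the arm, as the interface text tells. Scaled input: -1 to 1 covers 25 mm each way for a shift and 30 degrees each way for a turn. Its arguments: {"type":"object","properties":{"targets":{"type":"array"},"claw":{"type":"number"},"newtons":{"type":"number"}},"required":["targets"]}

```bash
mkdir -p pics; ls; python3 - <<'E'
from station import sensors,cams
import cv2,pickle
d={}
for n in("scene","top"):
    im=cams.snapshot(n);m=cams.camera_model(n);d[n]=(im,m);cv2.imwrite(f"pics/{n}0.png",im[:,:,::-1])
    print(n,m)
pickle.dump(d,open("d0.pkl","wb"))
print(sensors.sense())
E
```

```text
pics
scene {'fx': 483.30757383719606, 'fy': 483.30757383719606, 'cx': 317.36043236067155, 'cy': 240.21533802680392, 'extrinsics': array([[ 0.49441755,  0.86919001,  0.007746  , -0.24746652],
       [ 0.63440717, -0.35474655, -0.6867914 , -0.25296525],
       [-0.59420436,  0.34447584, -0.7268133 ,  1.54120017],
       [ 0.        ,  0.        ,  0.        ,  1.        ]])}
top {'fx': 561.0196138000018, 'fy': 561.0196138000018, 'cx': 319.7745963896638, 'cy': 244.92025717762485, 'extrinsics': array([[ 0.00533824, -0.99977541, -0.02050934,  0.00873988],
       [-0.98463572, -0.0016754 , -0.17461297,  0.51717205],
       [ 0.17453939,  0.02112636, -0.98442353,  1.51441679],
       [ 0.        ,  0.        ,  0.        ,  1.        ]])}
{'t': 0.1, 'q': array([-1.45050565e+00,  5.28420018e-01,  1.43379091e+00, -1.20014621e-05,
        1.18139241e+00, -1.78508530e-01]), 'qd': array([ 0.00134989, -0.00110735, -0.00299747, -0.0005107 , -0.00022651,
        0.0005656 ]), 'tau': array([ 1.57689246e-04, -4.43302310e+01, -1.78586859e+01, -2.72529151e-04,
        3.81965510e-03,  1.83056693e-05]), 'tcp_pos': array([ 0.18391719, -0.59659384,  0.20589743]), 'tool_rot': array([ 9.88859782e-01,  1.48846634e-01,  2.37134288e-05, -1.00507694e-03]), 'force': array([0.81671903, 0.28519928, 1.48890298]), 'ft_torque': array([ 0.01980054,  0.0060717 , -0.01753502]), 'gripper_force': 0.0, 'finger_gap': 0.994880434009414}
```

View pics/top0.png

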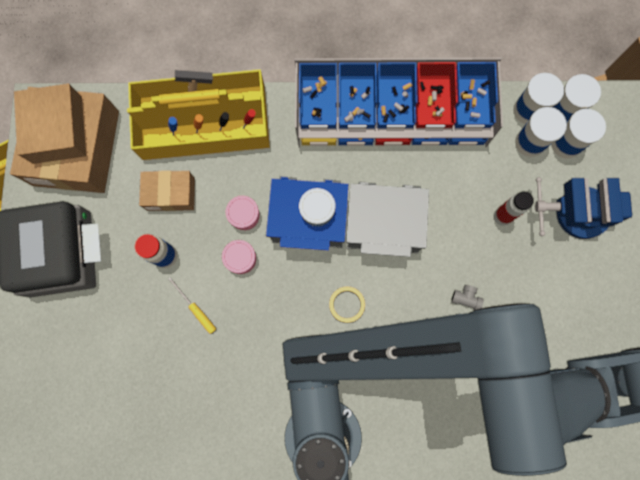

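View pics/scene0.png

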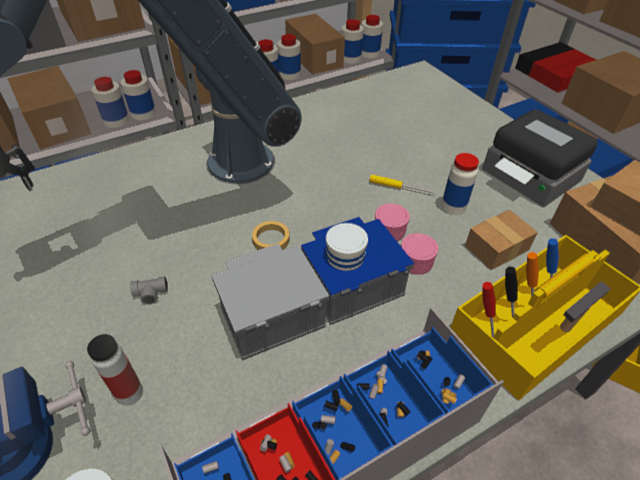

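The white tub with the blue band sits on the blue lid at top (317,206) and scene (346,243). The look-alikes are pink and on the bench at top (243,212) and (239,257), so the white one is meant. The grey lid is at top (388,219), on the -y side. I'll measure these now and make the crop.

```bash
cat > h.py <<'E'
import numpy as np,cv2
from scipy.spatial.transform import Rotation as R
def cast(m,px,z):
    px=np.atleast_2d(px).astype(float);E=m["extrinsics"];Rt=E[:3,:3];c=-Rt.T@E[:3,3]
    d=np.c_[(px[:,0]-m["cx"])/m["fx"],(px[:,1]-m["cy"])/m["fy"],np.ones(len(px))]@Rt
    return c+d*((z-c[2])/d[:,2])[:,None]
def big(mask):
    c,_=cv2.findContours(mask.astype(np.uint8),0,1);return max(c,key=cv2.contourArea)[:,0]
E
python3 - <<'E'
from h import *
import pickle
d=pickle.load(open("d0.pkl","rb"));im,m=d["top"]
hsv=cv2.cvtColor(im,cv2.COLOR_RGB2HSV);H,S,V=[hsv[...,i].astype(int) for i in range(3)]
roi=np.zeros(H.shape,bool);roi[160:275,255:440]=1
b=roi&(H>100)&(H<130)&(S>130)&(V>90)
g=roi&(S<40)&(V>120);g[:,:346]=0
t=roi&(S<40)&(V>170);t[:,346:]=0
for n,k in(("V grey",V[215,350:425:15]),("Sgrey",S[215,350:425:15]),("bench",hsv[265,400]),("side",hsv[250,300])):print(n,k)
for n,mk in(("blue",b),("grey",g)):
    c=big(mk);p=cast(m,c+0.0,.1255)[:,:2]
    ap=cv2.approxPolyDP(c.reshape(-1,1,2),3,True)[:,0]
    print(n,[(tuple(a),tuple(np.round(q[:2],3))) for a,q in zip(ap,cast(m,ap,.1255))])
c=big(t);(x,y),r=cv2.minEnclosingCircle(c);M=cv2.moments(c.reshape(-1,1,2));
cen=(M["m10"]/M["m00"],M["m01"]/M["m00"])
print("tub",x,y,r,cen,cast(m,cen,.1875),"r m",r/m["fx"]*1.25)
cv2.imwrite("pics/crop.png",cv2.resize(im[150:300,200:460,::-1],None,fx=3,fy=3,interpolation=2))
E
```

```text
V grey [192 191 190 189 188]
Sgrey [9 8 7 7 7]
bench [ 33  24 128]
side [ 32  28 127]
blue [((np.int32(272), np.int32(180)), (np.float64(0.681), np.float64(0.139))), ((np.int32(267), np.int32(235)), (np.float64(0.529), np.float64(0.149))), ((np.int32(278), np.int32(236)), (np.float64(0.527), np.float64(0.12))), ((np.int32(281), np.int32(246)), (np.float64(0.5), np.float64(0.111))), ((np.int32(327), np.int32(249)), (np.float64(0.492), np.float64(-0.01))), ((np.int32(330), np.int32(240)), (np.float64(0.516), np.float64(-0.018))), ((np.int32(343), np.int32(241)), (np.float64(0.514), np.float64(-0.052))), ((np.int32(346), np.int32(184)), (np.float64(0.669), np.float64(-0.061)))]
grey [((np.int32(346), np.int32(160)), (np.float64(0.736), np.float64(-0.061))), ((np.int32(346), np.int32(274)), (np.float64(0.426), np.float64(-0.06))), ((np.int32(439), np.int32(274)), (np.float64(0.427), np.float64(-0.302))), ((np.int32(439), np.int32(160)), (np.float64(0.736), np.float64(-0.311)))]
tub 300.0 217.0 72.62240600585938 (291.58471924177394, 213.68061516452073) [[0.57281046 0.0798997  0.1875    ]] r m 0.16180897293848573
```

View pics/crop.png

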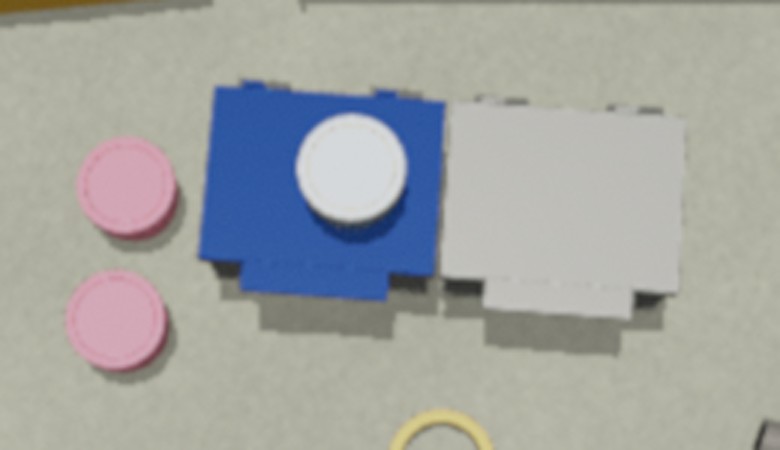

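The crop confirms it: the white tub is at crop (351,168) on the blue lid, the blue lip is at crop (315,280), and the grey lid is at (562,195). The pink tubs stand on the bench to the left. I'll refine with tighter masks.

```bash
python3 - <<'E'
from h import *
import pickle
d=pickle.load(open("d0.pkl","rb"));im,m=d["top"]
k=4
roi=im[160:275,225:440];up=cv2.resize(roi,None,fx=k,fy=k,interpolation=cv2.INTER_CUBIC)
hsv=cv2.cvtColor(up,cv2.COLOR_RGB2HSV);H,S,V=[hsv[...,i].astype(int) for i in range(3)]
f=lambda c:(c+.5)/k-.5+[225,160]
b=(H>100)&(H<130)&(S>100)&(V>60)
g=(S<18)&(V>160)
X=np.arange(S.shape[1])[None]/k+225
gm=g&(X>341);tm=(V>165)&(S<25)&(X<341)
c=big(tm);t=cast(m,f(c),.1875)[:,:2];(x,y),r=cv2.minEnclosingCircle(t.astype(np.float32));print("tub",x,y,r)
pk=((H>160)|(H<5))&(S>40)
cs,_=cv2.findContours(pk.astype(np.uint8),0,1)
for c in cs:
    if cv2.contourArea(c)>3000:(x,y),r=cv2.minEnclosingCircle(cast(m,f(c[:,0]),.062)[:,:2].astype(np.float32));print("pink",x,y,r)
for n,mk in(("blue",b),("grey",gm)):
    c=big(mk);P=cast(m,f(c),.1255)[:,:2]
    for yaw in(-.065,):
        pass
    # side edges by line fit
    best=[]
    u0=np.array([np.cos(-.065),np.sin(-.065)]);v0=np.array([-u0[1],u0[0]])
    a,bb=P@u0,P@v0;print(n,"along",np.percentile(a,[0,1,99,100]).round(4),"across",np.percentile(bb,[0,1,99,100]).round(4))
    am=np.median(a)
    mid=(a>a.max()-.14)&(a<a.max()-.04)
    for s in(0,1):
        sel=mid&((bb>bb.max()-.015) if s else (bb<bb.min()+.015))
        l=cv2.fitLine(P[sel].astype(np.float32),cv2.DIST_HUBER,0,.01,.01).ravel();print(" side",s,sel.sum(),"yaw",np.arctan(l[1]/l[0]),"across",np.median(bb[sel]))
    cen=(bb.max()+bb.min())/2
    lip=(a<a.min()+.006);print(" lip across",bb[lip].min(),bb[lip].max(),"a",np.median(a[lip]))
    fr=(abs(bb-cen)>.075)&(abs(bb-cen)<.095)&(a<a.min()+.05);print(" front a",np.median(a[fr]))
    bk=(abs(bb-cen)<.095)&(a>a.max()-.03)
    l=cv2.fitLine(P[bk].astype(np.float32),cv2.DIST_HUBER,0,.01,.01).ravel();print(" back yaw",np.arctan(-l[0]/l[1]),"a",np.median(a[bk]))
E
```

```text
tub 0.5671892166137695 0.10605397075414658 0.2124292254447937
pink 0.4800921380519867 0.23345133662223816 0.049800265580415726
pink 0.6048772931098938 0.22626297175884247 0.05106661468744278
blue along [0.4898 0.49   0.6805 0.681 ] across [-0.0226 -0.0222  0.1854  0.1856]
 side 0 146 yaw -0.06679862 across -0.0216758402157367
 side 1 145 yaw -0.07238554 across 0.1847432521356648
 lip across 0.018397415147989357 0.14674517297139006 a 0.4905332524218992
 front a 0.5138452196743645
 back yaw -0.07910247 a 0.6739134984102524
grey along [0.4877 0.4882 0.682  0.6826] across [-0.2405 -0.2396 -0.009  -0.0043]
 side 0 148 yaw -0.06967541 across -0.23837362870017376Traceback (most recent call last):
  File "<stdin>", line 29, in <module>
cv2.error: OpenCV(4.12.0) /io/opencv/modules/imgproc/src/linefit.cpp:50: error: (-215:Assertion failed) count > 0 in function 'fitLine2D_wods'
```

```bash
python3 - <<'E'
from h import *
import pickle
from station import sensors,manip
d=pickle.load(open("d0.pkl","rb"));im,m=d["top"]
print([a for a in dir(manip) if a[0]!='_'])
g=im[180:235,290:345];hsv=cv2.cvtColor(g,cv2.COLOR_RGB2HSV)
mk=(hsv[...,1]<60)&(hsv[...,2]>140)
l,lab,st,ce=cv2.connectedComponentsWithStats(mk.astype(np.uint8));i=lab[26,27];c=ce[i]+[290,180];print(st[i],c)
t=cast(m,c,.1875)[0];print("tub top",t)
O=np.array([.5991,.0427]);u=np.array([np.cos(-.07),np.sin(-.07)]);v=np.array([-u[1],u[0]])
print("tub in bin",(t[:2]-O)@u,(t[:2]-O)@v)
for n,px,z in(("tape",(347,304),.02),("bottle",(150,243),.17),("spray",(519,202),.19)):print(n,cast(m,px,z)[0])
E
```

```text
['PlanningError', 'grasp_offset']
[   9    8   36   36 1025] [316.62829268 205.50439024]
tub top [0.59427828 0.01611199 0.1875    ]
tub in bin -0.002950271111145465 -0.026860142008412934
tape [ 0.3554557  -0.06526813  0.02      ]
bottle [0.49935595 0.44488445 0.17      ]
spray [ 0.60288789 -0.49705755  0.19      ]
```

move_arm --targets '[{"dz":0.6,"dy":0.6},{"dz":0.8,"dy":1,"dx":0.4},{"dz":0.8,"dy":1,"dx":0.4},{"dz":0.6,"dy":1,"dx":0.5,"rz":0.1},{"dy":1,"dx":0.5,"rz":0.1},{"dy":1,"dx":0.5,"rz":0.1},{"dy":1,"dx":0.5,"rz":0.1},{"dy":1,"dx":0.5,"rz":0.1},{"dy":1,"dx":0.5,"rz":0.1},{"dy":1,"dx":0.5,"rz":0.1}]' --claw 50

```text
schema error: expected keys dx, dy, dz, rx, ry, rz
```

move_arm --targets '[{"dx":0,"dy":0.6,"dz":0.6,"rx":0,"ry":0,"rz":0},{"dx":0.4,"dy":1,"dz":0.8,"rx":0,"ry":0,"rz":0},{"dx":0.4,"dy":1,"dz":0.8,"rx":0,"ry":0,"rz":0.1},{"dx":0.5,"dy":1,"dz":0.6,"rx":0,"ry":0,"rz":0.1},{"dx":0.5,"dy":1,"dz":0,"rx":0,"ry":0,"rz":0.1},{"dx":0.5,"dy":1,"dz":0,"rx":0,"ry":0,"rz":0.1},{"dx":0.5,"dy":1,"dz":0,"rx":0,"ry":0,"rz":0.1},{"dx":0.5,"dy":1,"dz":0,"rx":0,"ry":0,"rz":0.1},{"dx":0.6,"dy":1,"dz":0,"rx":0,"ry":0,"rz":0.1},{"dx":0.6,"dy":1,"dz":0,"rx":0,"ry":0,"rz":0.1}]' --claw 50

```text
t: 1.35
tcp_pos: [0.2966, -0.3555, 0.2777]
tool_rot: [0.936, 0.352, 0.0, 0.0]
force: [-0.4, -0.9, -0.3]
finger_gap: 0.501
gripper_force: 0.0
```

move_arm --targets '[{"dx":0.7,"dy":1,"dz":0,"rx":0,"ry":0,"rz":0.1},{"dx":0.7,"dy":1,"dz":0,"rx":0,"ry":0,"rz":0.1},{"dx":0.7,"dy":1,"dz":0,"rx":0,"ry":0,"rz":0.1},{"dx":0.7,"dy":1,"dz":0,"rx":0,"ry":0,"rz":0.1},{"dx":0.7,"dy":1,"dz":0,"rx":0,"ry":0,"rz":0.1},{"dx":0.7,"dy":1,"dz":0,"rx":0,"ry":0,"rz":0.1},{"dx":0.7,"dy":1,"dz":0,"rx":0,"ry":0,"rz":0.1},{"dx":0.7,"dy":1,"dz":0,"rx":0,"ry":0,"rz":0.1},{"dx":0.7,"dy":1,"dz":0,"rx":0,"ry":0,"rz":0.1},{"dx":0.7,"dy":1,"dz":0,"rx":0,"ry":0,"rz":0.1}]'

```text
t: 2.6
tcp_pos: [0.4712, -0.1058, 0.2777]
tool_rot: [0.813, 0.582, 0.0, 0.0]
force: [0.0, 0.5, -0.2]
finger_gap: 0.5
gripper_force: 0.0
```

move_arm --targets '[{"dx":0.57,"dy":0.94,"dz":0,"rx":0,"ry":0,"rz":0.1},{"dx":0.57,"dy":0.94,"dz":0,"rx":0,"ry":0,"rz":0.1},{"dx":0.57,"dy":0.94,"dz":0,"rx":0,"ry":0,"rz":0.1},{"dx":0.57,"dy":0.94,"dz":0,"rx":0,"ry":0,"rz":0.1},{"dx":0.57,"dy":0.94,"dz":0,"rx":0,"ry":0,"rz":0.09},{"dx":0.57,"dy":0.94,"dz":0,"rx":-0.1,"ry":0,"rz":0},{"dx":0.57,"dy":0.94,"dz":0,"rx":-0.1,"ry":0.01,"rz":0},{"dx":0.57,"dy":0.94,"dz":0,"rx":-0.1,"ry":0.01,"rz":0},{"dx":0.57,"dy":0.94,"dz":0,"rx":-0.1,"ry":0.01,"rz":0},{"dx":0,"dy":0,"dz":0,"rx":-0.1,"ry":0,"rz":0}]'

```text
t: 3.85
tcp_pos: [0.5998, 0.1062, 0.2776]
tool_rot: [0.725, 0.676, -0.094, 0.091]
force: [0.5, -0.3, 0.4]
finger_gap: 0.502
gripper_force: 0.0
```

```bash
python3 - <<'E'
from station import sensors,cams
import cv2
print({k:sensors.sense()[k].round(4) for k in("q","tcp_pos","tool_rot")})
im=cams.snapshot("scene");cv2.imwrite("pics/s1.png",im[:,:,::-1])
E
```

```text
{'q': array([ 0.1279,  0.4815,  1.3397, -0.2639,  1.3758,  0.2574]), 'tcp_pos': array([0.5998, 0.1062, 0.2776]), 'tool_rot': array([ 0.7254,  0.6757, -0.0944,  0.0911])}
```

View pics/s1.png

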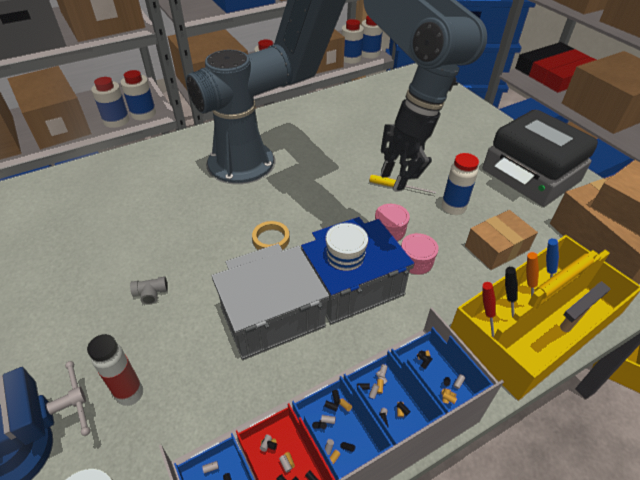

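The hand is behind the tub with the tips leading towards -y, at scene (400,180). The tub is at (346,243). Next I descend and push slowly.

move_arm --targets '[{"dx":0,"dy":0,"dz":-0.6,"rx":0,"ry":0,"rz":0},{"dx":0,"dy":0,"dz":-0.6,"rx":0,"ry":0,"rz":0},{"dx":0,"dy":0,"dz":-0.6,"rx":0,"ry":0,"rz":0},{"dx":0,"dy":0,"dz":-0.6,"rx":0,"ry":0,"rz":0},{"dx":0,"dy":0,"dz":-0.6,"rx":0,"ry":0,"rz":0},{"dx":0,"dy":0,"dz":-0.6,"rx":0,"ry":0,"rz":0},{"dx":0,"dy":0,"dz":-0.6,"rx":0,"ry":0,"rz":0},{"dx":0,"dy":0,"dz":-0.6,"rx":0,"ry":0,"rz":0},{"dx":0,"dy":0,"dz":-0.4,"rx":0,"ry":0,"rz":0},{"dx":0,"dy":0,"dz":-0.4,"rx":0,"ry":0,"rz":0}]'

```text
t: 5.15
tcp_pos: [0.5999, 0.1043, 0.1362]
tool_rot: [0.726, 0.675, -0.095, 0.09]
force: [-1.1, -0.3, 0.5]
finger_gap: 0.5
gripper_force: 0.0
```

move_arm --targets '[{"dx":-0.02,"dy":-0.3,"dz":0,"rx":0,"ry":0,"rz":0},{"dx":-0.02,"dy":-0.3,"dz":0,"rx":0,"ry":0,"rz":0},{"dx":-0.02,"dy":-0.3,"dz":0,"rx":0,"ry":0,"rz":0},{"dx":-0.02,"dy":-0.3,"dz":0,"rx":0,"ry":0,"rz":0},{"dx":-0.02,"dy":-0.3,"dz":0,"rx":0,"ry":0,"rz":0},{"dx":-0.02,"dy":-0.3,"dz":0,"rx":0,"ry":0,"rz":0},{"dx":-0.02,"dy":-0.3,"dz":0,"rx":0,"ry":0,"rz":0},{"dx":-0.02,"dy":-0.3,"dz":0,"rx":0,"ry":0,"rz":0},{"dx":-0.02,"dy":-0.3,"dz":0,"rx":0,"ry":0,"rz":0},{"dx":-0.02,"dy":-0.3,"dz":0,"rx":0,"ry":0,"rz":0}]'

```text
t: 6.4
tcp_pos: [0.5946, 0.0289, 0.1368]
tool_rot: [0.726, 0.675, -0.095, 0.09]
force: [-1.2, 0.9, 0.3]
finger_gap: 0.503
gripper_force: 0.8
```

```bash
python3 - <<'E'
from station import sensors,cams
import cv2
im=cams.snapshot("scene");cv2.imwrite("pics/s2.png",cv2.resize(im[140:360,200:480,::-1],None,fx=2.5,fy=2.5))
E
```

```text
(no output)
```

View pics/s2.png

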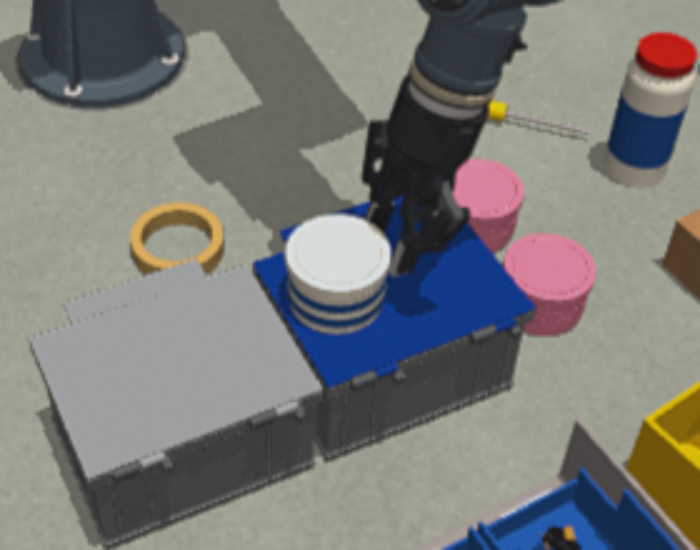

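The tub is upright at crop (337,270), pushed by both fingertips at (400,250), and is nearing the grey lid at crop (180,360). I'll continue.

move_arm --targets '[{"dx":-0.02,"dy":-0.28,"dz":0,"rx":0,"ry":0,"rz":0},{"dx":-0.02,"dy":-0.28,"dz":0,"rx":0,"ry":0,"rz":0},{"dx":-0.02,"dy":-0.28,"dz":0,"rx":0,"ry":0,"rz":0},{"dx":-0.02,"dy":-0.28,"dz":0,"rx":0,"ry":0,"rz":0},{"dx":-0.02,"dy":-0.28,"dz":0,"rx":0,"ry":0,"rz":0},{"dx":-0.02,"dy":-0.28,"dz":0,"rx":0,"ry":0,"rz":0},{"dx":-0.02,"dy":-0.28,"dz":0,"rx":0,"ry":0,"rz":0},{"dx":-0.02,"dy":-0.28,"dz":0,"rx":0,"ry":0,"rz":0},{"dx":-0.02,"dy":-0.28,"dz":0,"rx":0,"ry":0,"rz":0},{"dx":-0.02,"dy":-0.28,"dz":0,"rx":0,"ry":0,"rz":0}]'

```text
t: 7.7
tcp_pos: [0.5897, -0.0412, 0.1368]
tool_rot: [0.726, 0.675, -0.095, 0.09]
force: [-0.3, 2.0, 0.6]
finger_gap: 0.499
gripper_force: 0.8
```

move_arm --targets '[{"dx":-0.02,"dy":-0.28,"dz":0,"rx":0,"ry":0,"rz":0},{"dx":-0.02,"dy":-0.28,"dz":0,"rx":0,"ry":0,"rz":0},{"dx":-0.02,"dy":-0.28,"dz":0,"rx":0,"ry":0,"rz":0},{"dx":-0.02,"dy":-0.28,"dz":0,"rx":0,"ry":0,"rz":0},{"dx":-0.02,"dy":-0.28,"dz":0,"rx":0,"ry":0,"rz":0},{"dx":-0.02,"dy":-0.28,"dz":0,"rx":0,"ry":0,"rz":0},{"dx":-0.02,"dy":-0.28,"dz":0,"rx":0,"ry":0,"rz":0},{"dx":-0.02,"dy":-0.2,"dz":0,"rx":0,"ry":0,"rz":0},{"dx":-0.01,"dy":-0.1,"dz":0,"rx":0,"ry":0,"rz":0},{"dx":0,"dy":0,"dz":0,"rx":0,"ry":0,"rz":0}]'

```text
t: 8.95
tcp_pos: [0.5854, -0.0976, 0.1368]
tool_rot: [0.726, 0.675, -0.095, 0.09]
force: [0.4, 0.4, 0.2]
finger_gap: 0.501
gripper_force: 0.2
```

```bash
python3 - <<'E'
from station import sensors,cams
import cv2
im=cams.snapshot("scene");cv2.imwrite("pics/s3.png",cv2.resize(im[140:360,200:480,::-1],None,fx=2.5,fy=2.5))
E
```

```text
(no output)
```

View pics/s3.png

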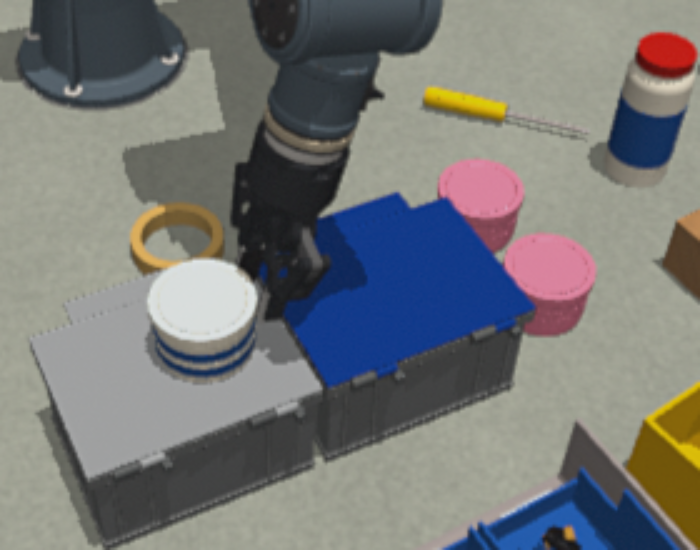

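The tub stands upright on the grey lid at crop (203,320), clear of the seam. The pink tubs, tape roll and bottle haven't moved. I'll retreat, verify it numerically, and turn the hand to face the blue lip.

move_arm --targets '[{"dx":0.05,"dy":0.6,"dz":0,"rx":0,"ry":0,"rz":0},{"dx":0.05,"dy":0.7,"dz":0.2,"rx":0,"ry":0,"rz":0},{"dx":0,"dy":0.5,"dz":0.8,"rx":0,"ry":0,"rz":0},{"dx":0,"dy":0,"dz":1,"rx":0.1,"ry":0,"rz":0},{"dx":0,"dy":0,"dz":1,"rx":0.1,"ry":0,"rz":0},{"dx":0,"dy":0,"dz":1,"rx":0.1,"ry":0,"rz":0},{"dx":0,"dy":0,"dz":1,"rx":0.1,"ry":0,"rz":0},{"dx":0,"dy":0,"dz":1,"rx":0.1,"ry":0,"rz":0},{"dx":-0.4,"dy":0.3,"dz":0.5,"rx":0,"ry":0,"rz":-0.2},{"dx":-0.4,"dy":0.4,"dz":0,"rx":0,"ry":0,"rz":-0.3}]' --claw 4

```text
t: 10.25
tcp_pos: [0.5686, -0.0338, 0.3011]
tool_rot: [0.816, 0.579, -0.004, -0.005]
force: [-0.0, 0.2, 0.2]
finger_gap: 0.042
gripper_force: 0.0
```

move_arm --targets '[{"dx":-0.6,"dy":0.4,"dz":0,"rx":0,"ry":0,"rz":-0.3},{"dx":-0.6,"dy":0.4,"dz":0,"rx":0,"ry":0,"rz":-0.3},{"dx":-0.6,"dy":0.4,"dz":0,"rx":0,"ry":0,"rz":-0.3},{"dx":-0.6,"dy":0.4,"dz":0,"rx":0,"ry":0,"rz":-0.3},{"dx":-0.6,"dy":0.4,"dz":0,"rx":0,"ry":0,"rz":-0.3},{"dx":-0.6,"dy":0.4,"dz":0,"rx":0,"ry":0,"rz":-0.3},{"dx":-0.6,"dy":0.3,"dz":0,"rx":0,"ry":0,"rz":-0.3},{"dx":-0.6,"dy":0.2,"dz":0,"rx":0,"ry":0,"rz":-0.3},{"dx":-0.4,"dy":0,"dz":0,"rx":0,"ry":0,"rz":-0.1},{"dx":0,"dy":0,"dz":0,"rx":0,"ry":0,"rz":0}]'

```text
t: 11.5
tcp_pos: [0.4372, 0.0389, 0.2997]
tool_rot: [0.999, -0.034, -0.0, -0.008]
force: [0.8, 0.3, 0.1]
finger_gap: 0.04
gripper_force: 0.0
```

move_arm --targets '[{"dx":0,"dy":0,"dz":0,"rx":0,"ry":-0.2,"rz":0},{"dx":0,"dy":0,"dz":0,"rx":0,"ry":-0.2,"rz":0},{"dx":0,"dy":0,"dz":0,"rx":0,"ry":-0.2,"rz":0},{"dx":0,"dy":0,"dz":0,"rx":0,"ry":-0.2,"rz":0},{"dx":0,"dy":0,"dz":0,"rx":0,"ry":-0.2,"rz":0},{"dx":0,"dy":0,"dz":0,"rx":0,"ry":-0.2,"rz":0},{"dx":0,"dy":0,"dz":0,"rx":0,"ry":-0.2,"rz":0},{"dx":0,"dy":0,"dz":0,"rx":0,"ry":-0.2,"rz":0},{"dx":0,"dy":0,"dz":0,"rx":0,"ry":-0.2,"rz":0},{"dx":0,"dy":0,"dz":0,"rx":0,"ry":-0.2,"rz":0}]'

```text
t: 12.75
tcp_pos: [0.4406, 0.0549, 0.2981]
tool_rot: [0.91, -0.015, 0.412, -0.047]
force: [-0.4, 0.7, -0.3]
finger_gap: 0.039
gripper_force: 0.0
```

```bash
cat > st.py <<'E'
from h import *
from station import sensors
s=sensors.sense();M=R.from_quat(s["tool_rot"]).as_matrix()
O=np.array([.5991,.0427]);u=np.array([np.cos(-.07),np.sin(-.07)]);v=np.array([-u[1],u[0]])
p=s["tcp_pos"];print("q",s["q"].round(3),"tcp",p.round(4),"uv",((p[:2]-O)@u).round(4),((p[:2]-O)@v).round(4))
print("tool y",M[:,1].round(3),"z",M[:,2].round(3),"F",s["force"].round(1))
E
python3 - <<'E'
import st
from h import *
from station import cams
im=cams.snapshot("scene");m=cams.camera_model("scene")
g=im[215:310,230:340];hsv=cv2.cvtColor(g,cv2.COLOR_RGB2HSV)
mk=(hsv[...,1]<30)&(hsv[...,2]>200)
l,lab,s,ce=cv2.connectedComponentsWithStats(mk.astype(np.uint8));i=1+np.argmax(s[1:,4]);c=ce[i]+[230,215]
t=cast(m,c,.1875)[0];print(s[i],c,t,"bin v",(t[:2]-st.O)@st.v,"u",(t[:2]-st.O)@st.u)
E
```

```text
q [-0.427 -0.064  2.393  1.501  0.388 -0.157] tcp [0.4406 0.0549 0.2981] uv -0.1589 0.0011
tool y [ 0.012 -0.995 -0.098] z [ 0.751  0.073 -0.656] F [-0.4  0.7 -0.3]
[  29   29   44   32 1060] [280.33867925 259.32358491] [ 0.58656986 -0.13948088  0.1875    ] bin v -0.18261110817459733 u 0.00024279992407854633
```

The tub is at v=-183 mm in the blue bin's frame, wholly on the grey lid, with about 27 mm to spare on the near edge. The tilt stopped at the wrist singularity (q3 limit, q4 at 1.5), so I'll fit a simple kinematic model to find a clean posture.

```bash
cat > kin.py <<'E'
from h import *
from scipy.optimize import least_squares
def fk(q,P):
    r0,h,a,e,b,d=P;z=np.array([0,0,1.]);
    A=R.from_euler('z',q[0]);p=A.apply([r0,0,h]);A=A*R.from_euler('y',q[1]);p=p+A.apply(z*a)
    A=A*R.from_euler('y',q[2]);p=p+A.apply([e,0,b]);A=A*R.from_euler('z',q[3])*R.from_euler('y',q[4])*R.from_euler('z',q[5])
    return p+A.apply(z*d),A
O=np.array([.5991,.0427]);u=np.array([np.cos(-.07),np.sin(-.07),0]);v=np.array([-u[1],u[0],0])
L=np.array([-3.08,-.75,.22,-1.43,0,-2.85]);U=np.array([3.08,2.2,2.44,4.57,2.65,2.85])
def goal(uu,vv,z,tilt):
    t=np.radians(tilt);zz=np.sin(t)*u-np.cos(t)*np.array([0,0,1]);y=-v;x=np.cross(y,zz)
    return np.r_[O+uu*u[:2]+vv*v[:2],z],R.from_matrix(np.c_[x,y,zz])
def ik(g,q0,P,F):
    def f(q):
        p,A=fk(q,P);return np.r_[(p-g[0])*5,((A*F).inv()*g[1]).as_rotvec()]
    s=least_squares(f,np.clip(q0,L+1e-3,U-1e-3),bounds=(L,U));return s.x,np.abs(s.fun).max()
E
python3 - <<'E'
from kin import *
import st,pickle
D=[([-1.45050565,.528420018,1.43379091,0,1.18139241,-.17850853],[.18391719,-.59659384,.20589743],[.98886,.148847,0,-.001]),
([.1279,.4815,1.3397,-.2639,1.3758,.2574],[.5998,.1062,.2776],[.7254,.6757,-.0944,.0911]),
(st.s["q"],st.s["tcp_pos"],st.s["tool_rot"])]
for q,p,o in D: print("rel",(fk(q,[0]*6)[1].inv()*R.from_quat(o)).as_rotvec().round(3))
F=R.from_quat(D[0][2]);F=fk(D[0][0],[0]*6)[1].inv()*F
s=least_squares(lambda P:np.concatenate([fk(q,P)[0]-p for q,p,o in D]+[(P-[0,.4,.4,0,.4,.2])*1e-4]),[0,.4,.4,0,.4,.2]);print(s.x.round(4),np.abs(s.fun[:9]).max())
pickle.dump((s.x,F.as_quat()),open("kin.pkl","wb"))
for tilt in(30,40,50,60,75,90):
  for uu,z in((-.14,.08),(-.09,.08),(-.05,.2),(.03,.28),(.11,.285)):
    o=[]
    for q4 in(0,np.pi):
        q,e=ik(goal(uu,0,z,tilt),[0.,.5,1.8,q4,.4,0],s.x,F);o.append((q.round(2).tolist(),round(e,3)))
    print(tilt,uu,z,o)
E
```

```text
q [-0.428 -0.062  2.396  1.507  0.389 -0.165] tcp [0.4394 0.0553 0.2968] uv -0.1602 0.0014
tool y [ 0.012 -0.995 -0.099] z [ 0.75   0.074 -0.657] F [ 0.4  0.4 -1.7]
rel [ 0.    -0.     1.571]
rel [-0.    -0.     1.571]
rel [-0.     0.     1.571]
[-0.0724  0.3401  0.6216  0.1314  0.4581  0.3811] 0.12528503878963043
30 -0.14 0.08 [([0.11, 0.47, 2.21, 0.28, 0.0, 1.45], np.float64(0.078)), ([0.24, 0.51, 2.25, 4.05, 0.19, -2.2], np.float64(0.0))]
30 -0.09 0.08 [([0.09, 0.51, 2.14, 0.29, 0.0, 1.42], np.float64(0.076)), ([0.19, 0.52, 2.16, 4.38, 0.14, -2.58], np.float64(0.0))]
30 -0.05 0.2 [([0.16, 0.3, 2.0, -0.35, 0.35, 2.1], np.float64(0.0)), ([0.16, 0.3, 2.0, -0.35, 0.35, 2.1], np.float64(0.0))]
30 0.03 0.28 [([0.12, 0.28, 1.78, -0.17, 0.58, 1.88], np.float64(0.0)), ([0.12, 0.28, 1.78, -0.17, 0.58, 1.88], np.float64(0.0))]
30 0.11 0.285 [([0.09, 0.37, 1.61, -0.14, 0.64, 1.82], np.float64(0.0)), ([0.09, 0.37, 1.61, -0.14, 0.64, 1.82], np.float64(0.0))]
40 -0.14 0.08 [([0.1, 0.45, 2.21, 0.8, 0.0, 0.91], np.float64(0.227)), ([0.31, 0.63, 2.37, 3.6, 0.57, -1.67], np.float64(0.0))]
40 -0.09 0
[... 2404 characters left out ...]
([0.18, 0.6, 2.12, 3.45, 0.9, -1.7], np.float64(0.0))]
90 -0.14 0.08 [([0.1, 0.36, 2.21, 1.49, 0.0, 0.17], np.float64(1.008)), ([0.78, 1.67, 2.33, 4.2, 2.09, -0.85], np.float64(0.0))]
90 -0.09 0.08 [([0.08, 0.42, 2.13, 1.6, 0.0, 0.05], np.float64(0.987)), ([0.53, 1.57, 2.29, 3.88, 2.14, -1.12], np.float64(0.0))]
90 -0.05 0.2 [([0.41, 1.24, 2.39, 3.67, 2.0, -1.33], np.float64(0.0)), ([0.41, 1.24, 2.39, 3.67, 2.0, -1.33], np.float64(0.0))]
90 0.03 0.28 [([0.05, 0.23, 2.02, 1.57, 0.0, 0.04], np.float64(0.679)), ([0.26, 0.89, 2.3, 3.48, 1.62, -1.56], np.float64(0.0))]
90 0.11 0.285 [([0.04, 0.33, 1.89, 1.47, 0.0, 0.14], np.float64(0.648)), ([0.19, 0.83, 2.14, 3.4, 1.41, -1.61], np.float64(0.0))]
```

```bash
cat > fit.py <<'E'
from kin import *
import kin,pickle
def fk2(q,P):
    h,a,e,b,d,c,c4=P;z=np.array([0,0,1.])
    A=R.from_euler('z',q[0]);p=A.apply([0,0,h]);A=A*R.from_euler('y',q[1]);p=p+A.apply(z*a)
    A=A*R.from_euler('y',q[2]);p=p+A.apply([e,0,b]);A=A*R.from_euler('z',q[3]);p=p+A.apply([c4,0,0]);A=A*R.from_euler('y',q[4])
    p=p+A.apply([c,0,d]);return p,A*R.from_euler('z',q[5])
kin.fk=fk2
F=R.from_euler('z',np.pi/2)
D=[([-1.45050565,.528420018,1.43379091,0,1.18139241,-.17850853],[.18391719,-.59659384,.20589743]),
([.1279,.4815,1.3397,-.2639,1.3758,.2574],[.5998,.1062,.2776]),
([-.428,-.062,2.396,1.507,.389,-.165],[.4394,.0553,.2968])]
def fit(D):
    x0=np.array([.35,.45,0,.45,.25,.05,0])
    return least_squares(lambda P:np.concatenate([fk2(q,P)[0]-p for q,p in D]+[(P-x0)*1e-3]),x0).x
E
python3 - <<'E'
from fit import *
P=fit(D);print(P.round(4));print([ (fk2(q,P)[0]-p).round(4) for q,p in D])
g=(D[2][1],R.from_quat([.91,-.015,.412,-.047]))
def table(P):
 for tilt in(30,45,60,75,90):
  for uu,z in((-.15,.3),(-.14,.08),(-.09,.08),(-.05,.2),(.03,.28),(.11,.285)):
    o=[]
    for q4 in(0,np.pi):
        q,e=ik(goal(uu,0,z,tilt),[0.,.5,1.8,q4,.4,0],P,F);o.append((q.round(2).tolist(),round(float(e),3)))
    print(tilt,uu,z,o)
table(P)
E
```

```text
[-0.9422  0.2774 -0.9773  0.212  -0.7001 -0.1525  0.6427]
[array([-0.1098, -0.0163,  0.0197]), array([-0.    , -0.0097, -0.0142]), array([-0.0005,  0.0035, -0.0055])]
30 -0.15 0.3 [([0.11, 0.71, 1.02, -0.1, 1.19, 1.79], 0.285), ([-0.57, -0.07, 2.44, 1.41, 0.29, -0.21], 0.246)]
30 -0.14 0.08 [([-0.34, 0.55, 1.9, 0.65, 0.22, 0.7], 0.0), ([-0.34, 0.55, 1.9, 0.65, 0.22, 0.7], 0.0)]
30 -0.09 0.08 [([-0.37, 0.6, 1.87, 0.74, 0.22, 0.58], 0.0), ([-0.37, 0.6, 1.87, 0.74, 0.22, 0.58], 0.0)]
30 -0.05 0.2 [([-0.5, 0.07, 2.44, 1.22, 0.24, -0.01], 0.069), ([-0.5, 0.07, 2.44, 1.22, 0.24, -0.01], 0.069)]
30 0.03 0.28 [([-0.51, 0.06, 2.44, 1.56, 0.21, -0.34], 0.146), ([-0.51, 0.06, 2.44, 1.56, 0.21, -0.34], 0.146)]
30 0.11 0.285 [([-0.48, 0.1, 2.44, 1.68, 0.19, -0.45], 0.12), ([-0.48, 0.1, 2.44, 1.68, 0.19, -0.45], 0.12)]
45 -0.15 0.3 [([-0.53, -0.09, 2.44, 1.49, 0.32, -0.25], 0.032), ([-0.53, -0.09, 2.44, 1.49, 0.32, -0.25], 0.032)]
45 -0.14 0.08 [([-0.42, 1.1, 1.11, 0.95, 0.3, 0.39], 0.0), ([-0.42, 1.1, 1.11, 0.95, 0.3, 0.39], 0.0)]
45 -0.09 0.08 [([-0.43, 1.15, 1.09, 1.05, 0.29, 0.28], 0.0), ([-0.
[... 1617 characters left out ...]
[0.11, 0.38, 2.0, 3.46, 0.57, -1.8], 0.0)]
90 -0.15 0.3 [([-0.15, 1.57, 0.43, 2.66, 0.38, -1.13], 0.097), ([0.18, -0.04, 2.27, 3.54, 0.7, -1.88], 0.0)]
90 -0.14 0.08 [([-0.32, 1.8, 0.22, 2.02, 0.46, -0.57], 0.222), ([0.11, -0.21, 2.44, 3.41, 0.98, -1.78], 0.286)]
90 -0.09 0.08 [([0.26, 1.83, 0.22, 3.8, 0.58, -2.15], 0.016), ([0.09, -0.16, 2.44, 3.38, 0.95, -1.75], 0.222)]
90 -0.05 0.2 [([0.21, 1.42, 0.66, 3.68, 0.57, -2.03], 0.0), ([0.1, -0.07, 2.4, 3.39, 0.77, -1.75], 0.0)]
90 0.03 0.28 [([0.11, 0.73, 1.49, 3.42, 0.64, -1.79], 0.025), ([0.11, 0.73, 1.49, 3.42, 0.64, -1.79], 0.025)]
90 0.11 0.285 [([0.08, 0.81, 1.47, 3.33, 0.58, -1.71], 0.131), ([0.08, 0.81, 1.47, 3.33, 0.58, -1.71], 0.131)]
```

```bash
sed -i 's/h,a,e,b,d,c,c4=P/h,a,sy,b,d,wy=P/; s/p=A.apply(\[0,0,h\])/p=A.apply([0,sy,h])/; s/A.apply(\[e,0,b\])/A.apply([0,0,b])/; s/\[c4,0,0\]/[0,wy,0]/; s/\[c,0,d\]/[0,0,d]/; s/x0=.*/x0=np.array([.25,.5,0,.5,.2,.1])/' fit.py
python3 - <<'E'
from fit import *
P=fit(D);print(P.round(4));print([ (fk2(q,P)[0]-p).round(4) for q,p in D])
for tilt in(30,40,50,60,75,90):
  for uu,z in((-.15,.3),(-.14,.08),(-.09,.08),(-.05,.2),(.03,.28),(.11,.285)):
    o=[]
    for q4 in(0,np.pi):
        q,e=ik(goal(uu,0,z,tilt),[0.,.5,1.8,q4,.4,0],P,F);o.append((q.round(2).tolist(),round(float(e),3)))
    print(tilt,uu,z,o)
E
```

```text
[ 0.0593  0.6621  0.1186  0.3149  0.3037 -0.0102]
[array([-0.0013, -0.0102,  0.0014]), array([-0.0106,  0.0009, -0.0002]), array([ 0.0007, -0.0001, -0.0012])]
30 -0.15 0.3 [([-0.15, 0.02, 2.08, 0.08, 0.53, 1.43], 0.0), ([-0.15, 0.02, 2.08, 0.08, 0.53, 1.43], 0.0)]
30 -0.14 0.08 [([-0.2, 0.38, 2.44, 2.32, 0.09, -0.87], 0.135), ([-0.2, 0.38, 2.44, 2.32, 0.09, -0.87], 0.135)]
30 -0.09 0.08 [([-0.19, 0.44, 2.44, 2.87, 0.21, -1.41], 0.053), ([-0.19, 0.44, 2.44, 2.87, 0.21, -1.41], 0.053)]
30 -0.05 0.2 [([-0.13, 0.27, 2.14, 0.14, 0.22, 1.38], 0.0), ([-0.13, 0.27, 2.14, 0.14, 0.22, 1.38], 0.0)]
30 0.03 0.28 [([-0.12, 0.29, 1.77, 0.05, 0.55, 1.49], 0.0), ([-0.12, 0.29, 1.77, 0.05, 0.55, 1.49], 0.0)]
30 0.11 0.285 [([-0.11, 0.4, 1.56, 0.04, 0.65, 1.5], 0.0), ([-0.11, 0.4, 1.56, 0.04, 0.65, 1.5], 0.0)]
40 -0.15 0.3 [([-0.17, -0.02, 2.22, 0.26, 0.25, 1.24], 0.0), ([-0.17, -0.02, 2.22, 0.26, 0.25, 1.24], 0.0)]
40 -0.14 0.08 [([-0.13, 0.35, 2.39, 1.37, 0.0, 0.14], 0.3), ([-0.2, 0.36, 2.44, 2.45, 0.12, -1.01], 0.258)]
40 -0.09 0.08 [([-0.13, 0.4, 2.31, 1.38, 0.0, 0.14], 0.269), ([-0.18, 0.43, 2.44
[... 2286 characters left out ...]
0.45, 2.32, 3.01, 0.93, -1.52], 0.0)]
90 -0.15 0.3 [([-0.28, -0.07, 2.44, 2.61, 0.38, -1.17], 0.46), ([-0.28, -0.07, 2.44, 2.61, 0.38, -1.17], 0.46)]
90 -0.14 0.08 [([0.56, 0.92, 2.44, 4.52, 1.44, -1.42], 0.77), ([0.56, 0.92, 2.44, 4.52, 1.44, -1.42], 0.77)]
90 -0.09 0.08 [([-0.12, 0.31, 2.26, 1.45, 0.0, 0.1], 1.006), ([0.46, 0.93, 2.44, 4.35, 1.49, -1.41], 0.694)]
90 -0.05 0.2 [([0.04, 0.36, 2.44, 3.56, 0.79, -1.77], 0.466), ([0.04, 0.36, 2.44, 3.56, 0.79, -1.77], 0.466)]
90 0.03 0.28 [([-0.13, 0.39, 2.44, 3.14, 1.04, -1.58], 0.222), ([-0.13, 0.39, 2.44, 3.14, 1.04, -1.58], 0.222)]
90 0.11 0.285 [([-0.17, 0.58, 2.44, 3.05, 1.4, -1.56], 0.042), ([-0.17, 0.58, 2.44, 3.05, 1.4, -1.56], 0.042)]
```

The position model isn't well determined, but the direction is clear: large forward tilts are out of reach close in. About 25° from vertical is enough to hook under the lip edge. I'll compute the turn needed.

```bash
cat > to.py <<'E'
import sys,st
from kin import goal
from h import *
uu,vv,z,t=map(float,sys.argv[1:5])
g=goal(uu,vv,z,t);r=(g[1]*R.from_quat(st.s["tool_rot"]).inv()).as_rotvec()/np.radians(30)
print("shift units",((g[0]-st.p)/.025).round(2),"turn units",r.round(2))
E
python3 to.py -.135 0 .25 15
```

```text
q [-0.428 -0.062  2.396  1.507  0.389 -0.165] tcp [0.4394 0.0553 0.2968] uv -0.1602 0.0014
tool y [ 0.012 -0.995 -0.099] z [ 0.75   0.074 -0.657] F [ 0.4  0.4 -1.7]
shift units [ 1.   -0.13 -1.87] turn units [-0.15  1.13 -0.1 ]
```

move_arm --targets '[{"dx":0.12,"dy":-0.02,"dz":-0.2,"rx":-0.02,"ry":0.14,"rz":-0.01},{"dx":0.12,"dy":-0.02,"dz":-0.2,"rx":-0.02,"ry":0.14,"rz":-0.01},{"dx":0.12,"dy":-0.02,"dz":-0.2,"rx":-0.02,"ry":0.14,"rz":-0.01},{"dx":0.12,"dy":-0.02,"dz":-0.2,"rx":-0.02,"ry":0.14,"rz":-0.01},{"dx":0.12,"dy":-0.02,"dz":-0.2,"rx":-0.02,"ry":0.14,"rz":-0.01},{"dx":0.12,"dy":-0.02,"dz":-0.2,"rx":-0.02,"ry":0.14,"rz":-0.01},{"dx":0.12,"dy":0,"dz":-0.2,"rx":-0.02,"ry":0.14,"rz":-0.02},{"dx":0.12,"dy":0,"dz":-0.2,"rx":-0.01,"ry":0.14,"rz":-0.02},{"dx":0,"dy":0,"dz":-0.2,"rx":0,"ry":0,"rz":0},{"dx":0,"dy":0,"dz":0,"rx":0,"ry":0,"rz":0}]'

```text
t: 14.05
tcp_pos: [0.4599, 0.0555, 0.2537]
tool_rot: [0.987, -0.034, 0.154, -0.006]
force: [-0.1, 0.9, 0.7]
finger_gap: 0.04
gripper_force: 0.0
```

```bash
python3 to.py -.135 0 .10 15
```

```text
q [-0.158  0.121  1.987  0.075  0.731  1.434] tcp [0.4599 0.0555 0.2537] uv -0.1398 0.003
tool y [-0.065 -0.998 -0.023] z [ 0.304  0.002 -0.953] F [-0.1  0.9  0.7]
shift units [ 0.18 -0.13 -6.15] turn units [-0.04  0.09 -0.01]
```

move_arm --targets '[{"dx":0.05,"dy":0,"dz":-0.7,"rx":-0.01,"ry":0.01,"rz":0},{"dx":0.05,"dy":0,"dz":-0.7,"rx":-0.01,"ry":0.01,"rz":0},{"dx":0.05,"dy":0,"dz":-0.7,"rx":-0.01,"ry":0.01,"rz":0},{"dx":0,"dy":0,"dz":-0.7,"rx":-0.01,"ry":0,"rz":0},{"dx":0,"dy":0,"dz":-0.7,"rx":0,"ry":0,"rz":0},{"dx":0,"dy":0,"dz":-0.7,"rx":0,"ry":0,"rz":0},{"dx":0,"dy":0,"dz":-0.7,"rx":0,"ry":0,"rz":0},{"dx":0,"dy":0,"dz":-0.7,"rx":0,"ry":0,"rz":0},{"dx":0,"dy":0,"dz":-0.5,"rx":0,"ry":0,"rz":0},{"dx":0,"dy":0,"dz":0,"rx":0,"ry":0,"rz":0}]'

```text
t: 15.3
tcp_pos: [0.4633, 0.0553, 0.1014]
tool_rot: [0.989, -0.033, 0.146, 0.004]
force: [-0.5, 0.2, 0.0]
finger_gap: 0.04
gripper_force: 0.0
```

```bash
python3 to.py -.104 0 .075 25
```

```text
q [-0.137  0.45   2.153  0.09   0.247  1.416] tcp [0.4633 0.0553 0.1014] uv -0.1363 0.003
tool y [-0.066 -0.998 -0.002] z [ 0.288 -0.018 -0.957] F [-0.5  0.2  0. ]
shift units [ 1.28 -0.21 -1.05] turn units [-0.02 -0.27 -0.01]
```

move_arm --targets '[{"dx":0,"dy":0,"dz":-0.4,"rx":0,"ry":-0.03,"rz":0},{"dx":0,"dy":0,"dz":-0.4,"rx":0,"ry":-0.03,"rz":0},{"dx":0,"dy":0,"dz":-0.4,"rx":0,"ry":-0.03,"rz":0},{"dx":0,"dy":0,"dz":-0.2,"rx":0,"ry":-0.03,"rz":0},{"dx":0.3,"dy":-0.05,"dz":0,"rx":0,"ry":0,"rz":0},{"dx":0.3,"dy":-0.05,"dz":0,"rx":0,"ry":0,"rz":0},{"dx":0.3,"dy":-0.05,"dz":0,"rx":0,"ry":0,"rz":0},{"dx":0.2,"dy":-0.05,"dz":0,"rx":0,"ry":0,"rz":0},{"dx":0.2,"dy":0,"dz":0,"rx":0,"ry":0,"rz":0},{"dx":0,"dy":0,"dz":0,"rx":0,"ry":0,"rz":0}]'

```text
t: 16.55
tcp_pos: [0.4988, 0.0518, 0.0715]
tool_rot: [0.984, -0.032, 0.175, 0.001]
force: [0.0, -0.8, 0.5]
finger_gap: 0.045
gripper_force: 0.0
```

```bash
python3 to.py -.104 0 .084 20
```

```text
q [-0.143  0.551  2.139  0.334  0.108  1.168] tcp [0.4988 0.0518 0.0715] uv -0.1007 0.0021
tool y [-0.064 -0.998 -0.009] z [ 0.344 -0.014 -0.939] F [ 0.  -0.8  0.5]
shift units [-0.14 -0.07  0.5 ] turn units [-0.02  0.01 -0.01]
```

move_arm --targets '[{"dx":0,"dy":0,"dz":0.25,"rx":0,"ry":0,"rz":0},{"dx":0,"dy":0,"dz":0.25,"rx":0,"ry":0,"rz":0},{"dx":0,"dy":0,"dz":0.25,"rx":0,"ry":0,"rz":0},{"dx":0.02,"dy":0,"dz":0.25,"rx":0,"ry":0,"rz":0},{"dx":0.05,"dy":0,"dz":0.3,"rx":0,"ry":0,"rz":0},{"dx":0.05,"dy":0,"dz":0.3,"rx":0,"ry":0,"rz":0},{"dx":0.05,"dy":0,"dz":0.3,"rx":0,"ry":0,"rz":0},{"dx":0.07,"dy":-0.01,"dz":0.3,"rx":0,"ry":0,"rz":0},{"dx":0.08,"dy":-0.01,"dz":0.3,"rx":0,"ry":0,"rz":0},{"dx":0.1,"dy":-0.01,"dz":0.3,"rx":0,"ry":0,"rz":0}]'

```text
t: 17.8
tcp_pos: [0.5055, 0.0517, 0.1403]
tool_rot: [0.985, -0.032, 0.171, 0.001]
force: [-6.8, -0.5, 1.5]
finger_gap: 0.037
gripper_force: 3.0
```

```bash
python3 - <<'E'
import st
from station import cams
import cv2
im=cams.snapshot("scene");cv2.imwrite("pics/s4.png",cv2.resize(im[140:360,200:480,::-1],None,fx=2.5,fy=2.5))
E
```

```text
q [-0.141  0.392  2.061  0.102  0.349  1.406] tcp [0.5055 0.0517 0.1403] uv -0.094 0.0025
tool y [-0.064 -0.998 -0.009] z [ 0.337 -0.013 -0.942] F [-6.8 -0.5  1.5]
```

View pics/s4.png

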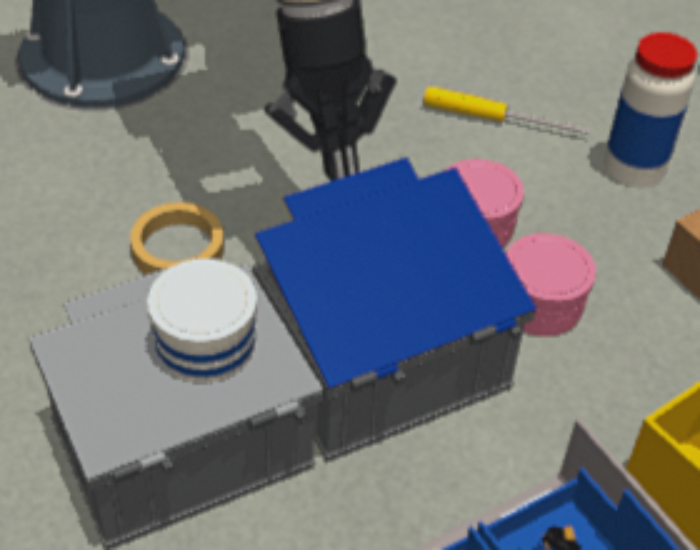

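The lid's front edge is up (lip at crop (350,185)) and the closed fingertips are under it. The tub and grey lid are undisturbed. I'll continue along the arc.

move_arm --targets '[{"dx":0.1,"dy":-0.01,"dz":0.25,"rx":0,"ry":-0.03,"rz":0},{"dx":0.1,"dy":-0.01,"dz":0.25,"rx":0,"ry":-0.03,"rz":0},{"dx":0.12,"dy":-0.01,"dz":0.24,"rx":0,"ry":-0.03,"rz":0},{"dx":0.12,"dy":-0.01,"dz":0.24,"rx":0,"ry":-0.03,"rz":0},{"dx":0.14,"dy":-0.01,"dz":0.23,"rx":0,"ry":-0.03,"rz":0},{"dx":0.15,"dy":-0.01,"dz":0.22,"rx":0,"ry":-0.03,"rz":0},{"dx":0.16,"dy":-0.01,"dz":0.21,"rx":0,"ry":-0.03,"rz":0},{"dx":0.17,"dy":-0.01,"dz":0.2,"rx":0,"ry":-0.03,"rz":0},{"dx":0.19,"dy":-0.01,"dz":0.19,"rx":0,"ry":-0.03,"rz":0},{"dx":0.2,"dy":-0.02,"dz":0.18,"rx":0,"ry":-0.03,"rz":0}]'

```text
t: 19.1
tcp_pos: [0.5456, 0.0484, 0.1966]
tool_rot: [0.967, -0.032, 0.252, -0.001]
force: [-0.6, -0.2, 0.3]
finger_gap: 0.037
gripper_force: 0.6
```

move_arm --targets '[{"dx":0.25,"dy":-0.02,"dz":0.25,"rx":0,"ry":0,"rz":0},{"dx":0.26,"dy":-0.02,"dz":0.25,"rx":0,"ry":0,"rz":0},{"dx":0.28,"dy":-0.02,"dz":0.25,"rx":0,"ry":0,"rz":0},{"dx":0.29,"dy":-0.02,"dz":0.24,"rx":0,"ry":0,"rz":0},{"dx":0.3,"dy":-0.02,"dz":0.23,"rx":0,"ry":0,"rz":0},{"dx":0.32,"dy":-0.02,"dz":0.22,"rx":0,"ry":0,"rz":0},{"dx":0.33,"dy":-0.02,"dz":0.2,"rx":0,"ry":0,"rz":0},{"dx":0.34,"dy":-0.02,"dz":0.19,"rx":0,"ry":0,"rz":0},{"dx":0.35,"dy":-0.02,"dz":0.18,"rx":0,"ry":0,"rz":0},{"dx":0.35,"dy":-0.02,"dz":0.16,"rx":0,"ry":0,"rz":0}]'

```text
t: 20.35
tcp_pos: [0.6224, 0.0434, 0.2506]
tool_rot: [0.967, -0.032, 0.251, -0.001]
force: [-0.2, -0.1, -0.6]
finger_gap: 0.039
gripper_force: 0.2
```

```bash
python3 - <<'E'
import st
from station import cams
import cv2
im=cams.snapshot("scene");cv2.imwrite("pics/s5.png",cv2.resize(im[100:320,200:480,::-1],None,fx=2.5,fy=2.5))
E
```

```text
q [-0.137  0.314  1.808  0.107  0.518  1.422] tcp [0.6224 0.0434 0.2506] uv 0.0232 0.0024
tool y [-0.062 -0.998 -0.019] z [ 0.486 -0.014 -0.874] F [-0.2 -0.1 -0.6]
```

View pics/s5.png

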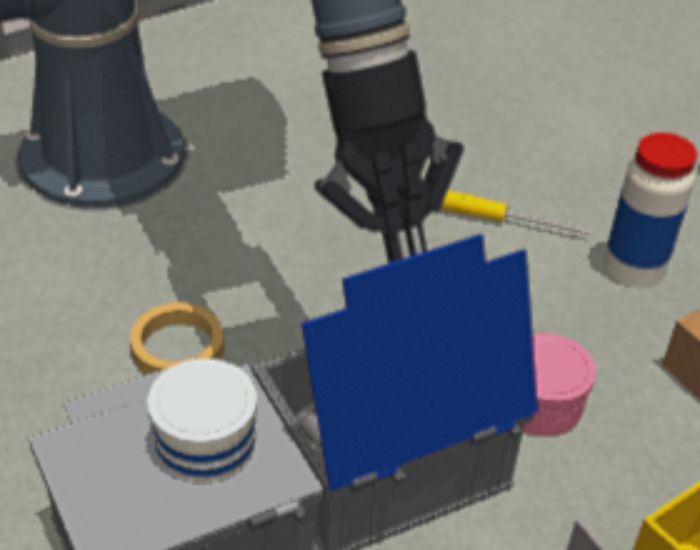

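The lid is about 70° up, at crop (420,370), with the fingertips behind its lip and the tub standing. I'll ease it past upright slowly.

move_arm --targets '[{"dx":0.22,"dy":-0.02,"dz":0.06,"rx":0,"ry":0,"rz":0},{"dx":0.22,"dy":-0.02,"dz":0.06,"rx":0,"ry":0,"rz":0},{"dx":0.2,"dy":-0.02,"dz":0.05,"rx":0,"ry":0,"rz":0},{"dx":0.2,"dy":-0.01,"dz":0.05,"rx":0,"ry":0,"rz":0},{"dx":0.2,"dy":-0.01,"dz":0.04,"rx":0,"ry":0,"rz":0},{"dx":0.2,"dy":-0.01,"dz":0.03,"rx":0,"ry":0,"rz":0},{"dx":0.18,"dy":-0.01,"dz":0.02,"rx":0,"ry":0,"rz":0},{"dx":0.16,"dy":-0.01,"dz":0.01,"rx":0,"ry":0,"rz":0},{"dx":0.14,"dy":-0.01,"dz":0,"rx":0,"ry":0,"rz":0},{"dx":0.12,"dy":-0.01,"dz":0,"rx":0,"ry":0,"rz":0}]'

```text
t: 21.65
tcp_pos: [0.668, 0.0402, 0.2584]
tool_rot: [0.967, -0.032, 0.251, -0.001]
force: [-0.6, 0.2, 0.3]
finger_gap: 0.037
gripper_force: 0.1
```

move_arm --targets '[{"dx":0.12,"dy":-0.01,"dz":0,"rx":0,"ry":0,"rz":0},{"dx":0.12,"dy":-0.01,"dz":0,"rx":0,"ry":0,"rz":0},{"dx":0.12,"dy":-0.01,"dz":0,"rx":0,"ry":0,"rz":0},{"dx":0.12,"dy":-0.01,"dz":0,"rx":0,"ry":0,"rz":0},{"dx":0.12,"dy":-0.01,"dz":0,"rx":0,"ry":0,"rz":0},{"dx":0.12,"dy":-0.01,"dz":0,"rx":0,"ry":0,"rz":0},{"dx":0.12,"dy":-0.01,"dz":0,"rx":0,"ry":0,"rz":0},{"dx":0.12,"dy":-0.01,"dz":0,"rx":0,"ry":0,"rz":0},{"dx":0.12,"dy":-0.01,"dz":0,"rx":0,"ry":0,"rz":0},{"dx":0.12,"dy":-0.01,"dz":0,"rx":0,"ry":0,"rz":0}]'

```text
t: 22.9
tcp_pos: [0.698, 0.0377, 0.2584]
tool_rot: [0.967, -0.032, 0.251, -0.001]
force: [0.2, 0.2, 0.1]
finger_gap: 0.039
gripper_force: 0.0
```

move_arm --targets '[{"dx":0.05,"dy":0,"dz":0,"rx":0,"ry":0,"rz":0},{"dx":0,"dy":0,"dz":0,"rx":0,"ry":0,"rz":0},{"dx":0,"dy":0,"dz":0,"rx":0,"ry":0,"rz":0},{"dx":0,"dy":0,"dz":0,"rx":0,"ry":0,"rz":0},{"dx":-0.3,"dy":0.02,"dz":0.1,"rx":0,"ry":0,"rz":0},{"dx":-0.6,"dy":0.04,"dz":0.2,"rx":0,"ry":0,"rz":0},{"dx":-0.8,"dy":0.05,"dz":0.4,"rx":0,"ry":0,"rz":0},{"dx":-0.8,"dy":0.05,"dz":0.4,"rx":0,"ry":0,"rz":0},{"dx":-0.8,"dy":0.05,"dz":0.4,"rx":0,"ry":0,"rz":0},{"dx":-0.6,"dy":0.05,"dz":0.4,"rx":0,"ry":0,"rz":0}]'

```text
t: 24.15
tcp_pos: [0.5996, 0.0445, 0.3065]
tool_rot: [0.968, -0.032, 0.251, -0.001]
force: [-0.2, 0.1, 0.9]
finger_gap: 0.04
gripper_force: 0.0
```

```bash
python3 - <<'E'
import st
from station import cams
import cv2
im=cams.snapshot("scene");cv2.imwrite("pics/s6.png",im[:,:,::-1])
E
```

```text
q [-0.142  0.206  1.781  0.091  0.653  1.438] tcp [0.5996 0.0445 0.3065] uv 0.0004 0.0018
tool y [-0.062 -0.998 -0.019] z [ 0.485 -0.014 -0.874] F [-0.2  0.1  0.9]
```

View pics/s6.png

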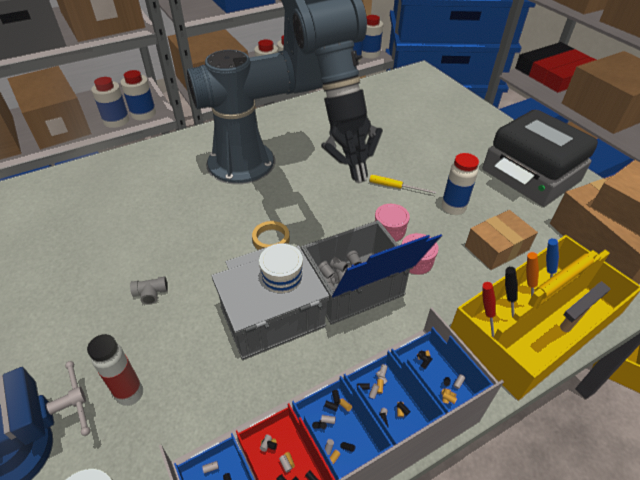

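The lid leans back open at (385,265), the tub stands on the shut grey lid at (281,265), and everything else is in place. The hand is clear. I'll take it further back and hand in.

move_arm --targets '[{"dx":-0.4,"dy":0,"dz":0.4,"rx":0,"ry":0,"rz":0},{"dx":-0.4,"dy":0,"dz":0.4,"rx":0,"ry":0,"rz":0},{"dx":-0.4,"dy":0,"dz":0.4,"rx":0,"ry":0,"rz":0},{"dx":-0.4,"dy":0,"dz":0.4,"rx":0,"ry":0,"rz":0},{"dx":-0.2,"dy":0,"dz":0.2,"rx":0,"ry":0,"rz":0},{"dx":0,"dy":0,"dz":0,"rx":0,"ry":0,"rz":0},{"dx":0,"dy":0,"dz":0,"rx":0,"ry":0,"rz":0},{"dx":0,"dy":0,"dz":0,"rx":0,"ry":0,"rz":0},{"dx":0,"dy":0,"dz":0,"rx":0,"ry":0,"rz":0},{"dx":0,"dy":0,"dz":0,"rx":0,"ry":0,"rz":0}]'

```text
t: 25.45
tcp_pos: [0.5566, 0.0442, 0.3507]
tool_rot: [0.968, -0.032, 0.251, -0.001]
force: [0.3, 0.3, -0.4]
finger_gap: 0.039
gripper_force: 0.0
```

```bash
python3 -c "
from station import order
print(order.sign_off())"
```

```text
the job is handed in; nothing more can be done
None
```

Job handed in at about 25 s (no verdict was returned): the last picture shows the tub upright and wholly on the shut grey lid, the blue lid leaning back open on its own, the hand clear, and nothing else seen to have moved.

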